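# Lock the drum of the hand-cranked grater with its cross pin

### The arm

A 6-joint arm with a two-finger parallel gripper is mounted at the origin on a cart in front of the work surface, level with it; the furniture and walls round the work are solid. World frame = base frame: x ahead of the robot, y to its left, z up, the work surface at z = 0. Lengths are in m, angles in rad, forces in N, time in s.
With the tool pointing down it reaches from about 0.425 to 0.95 m from the base axis. Payload 3.5 kg.
Tool frame: the origin (TCP) lies between the finger pads; the fingertips stand 22 mm ahead of it and the grasp point (between the pads) lies 3 mm ahead of it (ctrl.nose_length is the z of the fingertips in the tool frame, in m); z points along the fingers, y is the line along which they close (so a half turn about z gives the same grasp; the last joint's range is limited). The gripper opens to 85 mm and grips with 20 to 120 N. Pads are 22 mm wide; open, the fingers measure 114 mm over their backs; the gripper's body (76 mm by 85 mm) begins 54 mm behind the grasp point. The pads swing forward as they close: fully open they stand 13 mm farther back than shut.
Start: joints at [1.108, 0.286, 1.577, -0, 1.279, -0.15], TCP at [0.208, 0.642, 0.253] pointing down, gripper open.
Joint ranges: [-2.77, 2.77], [-0.9, 2.22], [0.21, 2.48], [-1.53, 4.67], [0.24, 2.81], [-2.84, 2.84]. Speed limits (rad/s): [2.79, 2.79, 3.14, 3.14, 3.14, 3.14].

### API

Orientations are given as a unit quaternion [x, y, z, w].
In Python, from plant import ctrl gives the robot as it stands. The module is installed in compiled form; this text tells all that it offers.
- The arm moves only by the tool send_rows, never from a script. Its argument "rows" is text: rows parted by semicolons, each of 7 numbers parted by spaces: the turn, a rotation vector about the tool's x, y, z in fractions of the full range, 1 being 90 degrees, then the shift along the tool's x, y, z in normalised numbers (1 is 0.75 m), then the opening, from -1 (shut) to 1 (fully open). A call has 1 to 8 rows; each row is the pose to reach, as a shift and turn from the pose commanded when the call began, along the tool's axes at that moment; what a row does not reach only later rows make up. A row lasts 1/8 s, in which the tool goes at most 62.5 mm and 10.7 degrees, less where a joint would pass 70% of its speed; a pose out of reach is approached as far as the arm can. A shift or turn number past 1, either way, is cut back to 1. A call with a gripper value outside its range is refused whole. The fingers move at their own pace and stop on an object; "grip_force" is the grip in N (left out, the last holds). Time passes only in rows, so rows that repeat a pose let the fingers close. It gives the time, the measured TCP pose, the force, the opening and the grip force at its end, in the units of the state.
- ctrl.get_state(): the state, without advancing time (a new reading comes with each control period).
- ctrl.read_camera(name): name is "scene" or "top"; returns a dict with "color" (384x512x3 uint8, red, green, blue), "fx", "fy", "cx", "cy" (pixels), "extrinsics" (4x4, takes a point from world to camera coordinates). Camera axes: x right, y down, z forward; pixel columns grow to the right and rows downward; lengths in m; the calibration is good to about 2 mm. A picture is of the moment at which its call begins. There is no depth.
- ctrl.sign_off(): hands the job in; it is judged then, once.
Trained networks look in a picture, given as the dict that the camera call returned (one of the last four; its "shot" number tells which), for a name from the list of things; names that differ only in an ending like _2 or _b are one class to them, and where a whole thing is asked for, a point or a joint stands for the part that bears it (a point fixed in the world has none). Each returns a list of dicts, best first, with "p" (0 to 1); they miss things now and then, are a little off and sometimes report something else, mostly with a low value. They report only what shows in the picture. A call takes as long as a camera call.
- ctrl.look_for(picture, target): "position" ([x, y, z] in m, in the coordinates of the camera as it stood for that picture, good to about 4 mm: the middle of the surface that is visible of it).
The state is a dict: "time": time; "qpos": joint angles; "dq": joint speeds; "joint_efforts": joint torques, N m; "eef_pos": TCP position; "tcp_rot": TCP orientation; "contact_force": force on the tool from outside, world axes, zero at the start; "wrist_torque": the same for the moment, N m; "opening": opening from 0.0 (shut) to 1.0 (fully open); "finger_force": force on a finger pad.
Only numpy, scipy, OpenCV 4.12 (cv2) and the standard library are available. Lean on these libraries where they do the work, as an engineer would, in place of code of your own. Each camera call takes 0.05 s, during which the arm holds its last target. There are 200 camera calls.

### The job

Lock the drum of the hand-cranked grater for storage. Its crank leans towards the robot: push it up and over the top, away from the robot, until the red-headed pin drops into the hidden hole in the shaft and the crank catches, without forcing the crank; then press the pin straight down until its head is flush on the housing, and leave the jar, the garlic and the small mug where they stand.

Things in the scene. Friction and masses are not known exactly. Their poses are not given: they have to be found in the camera images.
- grater: Green drum grater fixed to the worktop, upright. Origin: under the pin hole at worktop height; x runs along the shaft from the crank end (-x, the robot's right) to the drum (+x, its left), y roughly towards the robot. Base plate x -52 to 163 mm, 115 wide, 14 high; housing round the pin 56 x 60 mm, flat top at z = 128; drum hood x 29 to 151, 114 wide, top z = 134. Shaft axis z = 80, y = 0.
- guide_mouth (a point): Mouth of the upright pin hole, in the flat top of the housing, 128 mm above the worktop. Once the pin has dropped into the shaft it rests on a spring clip; 6 to 12 N on its head pushes it on, and it stays where it is pushed. A crank still under load pinches the pin, so ease off the crank before pressing.
- shaft_front (a point): Point on the shaft's axis, 80 mm above the worktop, at x = -90 mm in the grater's frame. The hole's angle to the crank is unmarked and differs each time: when it lines up the crank stands between 0.2 rad short of upright and 0.5 rad past it; the pin then drops 6 to 7 mm by itself and within another 0.3 rad the crank catches firmly.
- crank_knob (a point): Near the middle of the crank's wooden knob, a cylinder 22 mm across parallel to the shaft (x -75 to -117 mm in the grater's frame, this point at -96), 70 mm from the shaft's axis. Steel crank arm at x -66 to -74. It starts leaning 0.2 to 0.95 rad to the grater's +y side, towards the robot, and turns over the top towards -y with light friction (a few N); it stays where it is left.
- crank: The whole crank: dark steel hub and arm with the wooden knob. Origin: on the shaft axis, right under the pin (80 mm above the worktop); x along the shaft, z along the arm towards the knob. Not to be forced: an ordinary push of 5 to 25 N does no harm.
- lock_pin: Loose steel pin, 10 mm across, 76 mm long under its head, standing upright in the hole in the housing. Origin: middle of its tapered foot; z along the pin to its head. At the start the foot rests on the 40 mm shaft, 100 mm above the worktop; when fully home it is 52 mm above.
- pin_head (a point): Centre of the top of the pin's red head (28 mm across, 12 mm high): 188 mm above the worktop at the start, 140 mm when the pin is home and the head's underside lies on the housing. Wall cabinets, underside about 0.5 m up, hang behind the grater: lift the hand no higher than needed.
- garlic_1: Garlic bulb, 60 mm across and 59 mm high, loose, standing to the left of the grater, beyond its drum. Origin: centre of its underside. To be left alone.
- jar_1: Small jar with a black lid, 63 mm across and 94 mm high, loose, behind the grater as the robot sees it. Origin: centre of its underside. To be left alone.
- mug_2: Small white cup with a handle, 62 x 89 x 52 mm, loose, to the right of the grater, beyond the crank. Origin: middle of its underside. To be left alone.

How it is judged:
On the way:
1. the pin has dropped at least 4 mm, into the hole in the shaft (z of lock_pin in the frame of grater below 0.096 m), for 0.2 s.
At the end, for the whole second after the job is handed in: The pin is through the shaft and home: its foot less than 54.5 mm above the worktop (head within 2.5 mm of the housing), within 4 mm of the hole's axis, upright within 0.1 rad and at rest (z of lock_pin in the frame of grater below 0.0545 m and horizontal distance between lock_pin and guide_mouth below 0.004 m and angle between lock_pin's own z axis and vertical below 0.1 rad and linear speed of lock_pin below 0.02 m/s); the robot touches nothing.
It fails at once if the crank is forced: the robot presses on it with more than 35 N (contact force between any of the arm, the fingers and crank above 35 N).
It fails at once if the pin is wrenched over by the crank, more than 0.15 rad from upright (angle between lock_pin's own z axis and vertical above 0.15 rad).
It fails at once if the pin is pulled up out of its guide by more than 15 mm (z of lock_pin in the frame of grater above 0.115 m).
It fails at once if the garlic, the jar or the small mug is moved by more than 20 mm (distance of any of garlic_1, jar_1, mug_2 from where it was at the start of the episode above 0.02 m).
It also fails if it takes over 45 s, if anything falls off the work surface, if the arm or the gripper's body presses on something with over 40 N, if the wrist force passes 120 N, or if a joint passes its speed limit or range.

## Working session

There is one attempt and no reset: what is moved stays moved. The work goes in short steps, Python scripts to look and compute and a tool call to move; the robot and the scene stay as the last step left them, time stands still between calls to the robot, and variables do not carry over. Pictures are saved under pics/ and viewed, at most 10 in all, crops included, and the job is handed in when it is done.

Besides the shell and the picture viewer there is one more tool, called after ">>>" by a JSON object that holds its "name" and its "arguments". send_rows: Moves the arm, as the interface text tells. Its arguments: {"type":"object","properties":{"rows":{"type":"string"},"grip_force":{"type":"number"}},"required":["rows"]}

```bash
mkdir -p pics; cat > h.py <<'E'
import numpy as np, cv2
from plant import ctrl
def toworld(pic,p):
    E=np.array(pic["extrinsics"]); return E[:3,:3].T@(np.array(p)-E[:3,3])
def proj(pic,P):
    E=np.array(pic["extrinsics"]); c=E[:3,:3]@np.array(P)+E[:3,3]
    return np.array([pic["fx"]*c[0]/c[2]+pic["cx"],pic["fy"]*c[1]/c[2]+pic["cy"]])
def tri(a,ua,b,ub):
    P=[np.array([[p["fx"],0,p["cx"]],[0,p["fy"],p["cy"]],[0,0,1]])@np.array(p["extrinsics"])[:3] for p in (a,b)]
    X=cv2.triangulatePoints(P[0],P[1],np.array(ua,float).reshape(2,1),np.array(ub,float).reshape(2,1)).ravel()
    return X[:3]/X[3]
E
python3 - <<'E'
from h import *
s=ctrl.get_state(); print(s, ctrl.nose_length)
P={n:ctrl.read_camera(n) for n in("scene","top")}
for n,p in P.items():
    cv2.imwrite(f"pics/{n}0.png",p["color"][:,:,::-1])
    print(n,np.round(p["extrinsics"],3).tolist(),p["fx"])
    for t in ["grater","guide_mouth","shaft_front","crank_knob","crank","lock_pin","pin_head","garlic_1","jar_1","mug_2"]:
        for d in ctrl.look_for(p,t)[:1]:
            w=toworld(p,d["position"]); print(n,t,round(d["p"],2),w.round(4),proj(p,w).round(0))
E
```

```text
{'time': 0.0, 'qpos': array([ 1.10798210e+00,  2.87173052e-01,  1.57819140e+00, -2.10182275e-06,
        1.27861392e+00, -1.49991351e-01]), 'dq': array([ 0.00078811, -0.00116047, -0.00056306, -0.00015412, -0.00152151,
       -0.00050092]), 'joint_efforts': array([-1.76023175e-03, -4.05995536e+01, -2.92618847e+01, -2.22688845e-04,
        5.92358658e-03, -7.13480048e-06]), 'eef_pos': array([0.2074175 , 0.64169572, 0.25193441]), 'tcp_rot': array([ 1.55774050e-01,  9.87791993e-01, -1.13760284e-03, -3.58843403e-04]), 'contact_force': array([-0.04047076,  0.11654166,  0.45848522]), 'wrist_torque': array([-0.01243562, -0.00595208, -0.02507437]), 'finger_force': 0.0, 'opening': 1.0014674084362718} 0.022
scene [[0.679, -0.734, 0.022, -0.307], [-0.446, -0.436, -0.782, 0.408], [0.583, 0.521, -0.623, 0.702], [0.0, 0.0, 0.0, 1.0]] 433.3162196669468
scene grater 0.69 [0.4757 0.1332 0.095 ] [222. 217.]
scene guide_mouth 0.77 [0.4707 0.1323 0.0973] [220. 218.]
scene shaft_front 0.61 [0.4781 0.1321 0.1006] [223. 215.]
scene crank_knob 0.75 [0.4439 0.0159 0.1487] [250. 232.]
scene crank 0.73 [0.441  
[... 161 characters left out ...]
4406 -0.1037  0.0344] [290. 302.]
scene jar_1 0.83 [0.63   0.0993 0.0659] [276. 202.]
scene mug_2 0.94 [ 0.4416 -0.1032  0.0378] [290. 301.]
top [[0.014, -1.0, 0.011, 0.078], [-0.989, -0.015, -0.15, 0.57], [0.151, -0.009, -0.989, 1.147], [0.0, 0.0, 0.0, 1.0]] 447.8431979439397
top grater 0.9 [0.4934 0.1527 0.1294] [228. 217.]
top guide_mouth 0.71 [0.4976 0.1554 0.1263] [227. 216.]
top shaft_front 0.77 [0.4949 0.1496 0.124 ] [229. 217.]
top crank_knob 0.53 [0.4496 0.029  0.1474] [279. 236.]
top crank 0.82 [0.4521 0.0267 0.15  ] [280. 235.]
top garlic_1 0.76 [0.5335 0.3187 0.0409] [167. 205.]
top jar_1 0.69 [0.6388 0.1088 0.0919] [247. 163.]
top mug_2 0.95 [ 0.432  -0.1063  0.0231] [326. 246.]
```

```bash
python3 -c "
import cv2,numpy as np
cv2.imwrite('pics/both.png',cv2.resize(np.hstack([cv2.imread('pics/scene0.png'),cv2.imread('pics/top0.png')]),(800,300)))"
```

```text
(no output)
```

View pics/scene0.png

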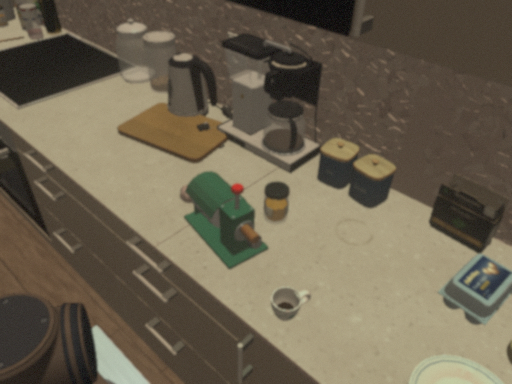

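View pics/top0.png

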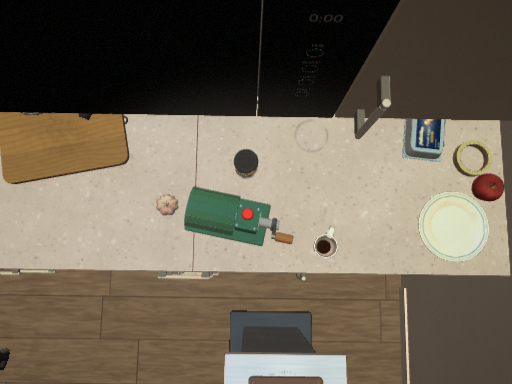

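The scene view shows the pin head at about (238,188) and the knob at about (252,235). The top view shows the head at (247,214), the knob at (286,238), the jar at (246,162) and the mug at (325,245). Next I'll measure these finely.

```bash
python3 - <<'E'
from h import *
P={n:ctrl.read_camera(n) for n in("scene","top")}
def red(p):
    c=p["color"].astype(int); m=((c[:,:,0]>130)&(c[:,:,1]<70)&(c[:,:,2]<80)).astype(np.uint8)
    m[:, 400:]=0
    n,l,st,ce=cv2.connectedComponentsWithStats(m); i=1+np.argmax(st[1:,4]); return ce[i],st[i]
u={}
for n in P: u[n],st=red(P[n]); print(n,u[n],st)
H=tri(P["scene"],u["scene"],P["top"],u["top"]); print("head mid",H)
hi=[]
for n,(x,y,w,h) in dict(scene=(180,160,100,110),top=(180,180,120,70)).items():
    c=P[n]["color"][y:y+h,x:x+w,::-1]
    hi.append(cv2.resize(c,None,fx=400/w,fy=400/w,interpolation=cv2.INTER_CUBIC))
h=max(i.shape[0] for i in hi)
cv2.imwrite("pics/crop.png",np.hstack([cv2.copyMakeBorder(i,0,h-i.shape[0],0,0,cv2.BORDER_CONSTANT) for i in hi]))
# base plate orientation: green mask min-area rect in top
c=cv2.cvtColor(P["top"]["color"],cv2.COLOR_RGB2HSV)
m=((c[:,:,0]>60)&(c[:,:,0]<95)&(c[:,:,1]>100)).astype(np.uint8); m[:, :150]=0;m[:,320:]=0;m[:150]=0;m[270:]=0
cn=max(cv2.findContours(m,0,1)[0],key=cv2.contourArea); r=cv2.minAreaRect(cn); print(r,cv2.boxPoints(r).tolist())
E
```

```text
scene [236.98 187.62] [232 185  11   6  50]
top [247.08080808 213.73737374] [242 209  11  11  99]
head mid [0.4977059  0.1048355  0.18411418]
((227.17507934570312, 210.66845703125), (80.13807678222656, 27.81141471862793), 11.888657569885254) [[185.10081481933594, 216.021240234375], [190.8302459716797, 188.806396484375], [269.24932861328125, 205.315673828125], [263.5198974609375, 232.530517578125]]
```

View pics/crop.png

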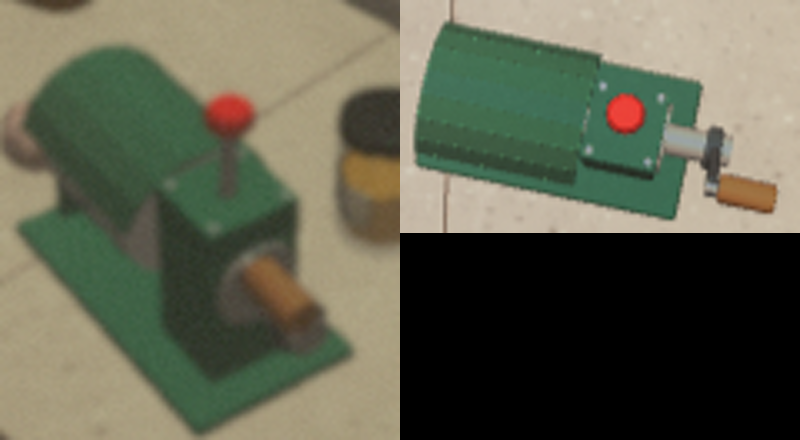

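The crop shows the crank leaning towards the robot, the knob running parallel to the shaft, and the drum on the left.

```bash
cat >> h.py <<'E'
def onplane(p,u,z):
    E=np.array(p["extrinsics"]);R=E[:3,:3];o=-R.T@E[:3,3]
    d=R.T@np.array([(u[0]-p["cx"])/p["fx"],(u[1]-p["cy"])/p["fy"],1]); return o+d*(z-o[2])/d[2]
E
python3 - <<'E'
from h import *
from scipy.optimize import least_squares
T=ctrl.read_camera("top");S=ctrl.read_camera("scene")
a,b,c=[onplane(T,u,.014) for u in((270,204.6),(262.5,245.4),(184.5,230.4))]
print(a,b,c)
v=a-b; print("yaw edge", np.degrees(np.arctan2(-v[0],v[1]))) 
# y_g = b-a direction ; x_g = c-b
y=(b-a)/np.linalg.norm(b-a); x=(c-b)/np.linalg.norm(c-b)
print("x ang from y",np.degrees(np.arctan2(x[1],x[0])),"from edge",np.degrees(np.arctan2(y[1],y[0]))-90, np.linalg.norm(a-b),np.linalg.norm(c-b))
obs=[(T,-75,(275.7,237.3)),(T,-117,(292.5,238.8)),(S,-75,(243.7,228)),(S,-117,(257.7,239)),
]
def G(q,p):
    x0,y0,psi,_=q; R=np.array([[np.cos(psi),-np.sin(psi),0],[np.sin(psi),np.cos(psi),0],[0,0,1]])
    return R@(np.array(p)/1e3)+[x0,y0,0]
def res(q):
    th=q[3]; r=[]
    for p,xx,u in obs: r+=list(proj(p,G(q,(xx,70*np.sin(th),80+70*np.cos(th))))-u)
    for xx,yy,u in((-52,-57.5,(270,204.6)),(-52,57.5,(262.5,245.4)),(163,57.5,(184.5,230.4))): r+=list(proj(T,G(q,(xx,yy,14)))-u)
    for p,u in((T,(247.08,213.74)),): r+=list(3*(proj(p,G(q,(0,0,186)))-u))
    r+=list(3*(proj(S,G(q,(0,0,184)))-[237,187.6]))
    return r
f=least_squares(res,[.5,.105,1.8,.6]); print(f.x,np.degrees(f.x[2]),np.round(f.fun,1))
q=f.x
for n,p in dict(head=(0,0,188),hub=(-96,0,80),knob=(-96,70*np.sin(q[3]),80+70*np.cos(q[3])),knobtop=(-96,0,150)).items(): print(n,G(q,p).round(4))
E
```

```text
[0.54117489 0.0443685  0.014     ] [0.43092413 0.06347526 0.014     ] [0.46791765 0.27322585 0.014     ]
yaw edge -99.83186071109952
x ang from y 79.99765827463357 from edge 80.16813928890048 0.11189414564094029 0.21298787121784957
[0.49730761 0.10470741 1.3978744  0.51193767] 80.09230350587227 [-0.4 -1.8 -0.  -0.   0.7  0.4 -1.   1.1  0.3 -1.4  0.  -0.3 -0.7 -0.3
  0.3  0.1 -0.6  0.5]
head [0.4973 0.1047 0.188 ]
hub [0.4808 0.0101 0.08  ]
knob [0.447 0.016 0.141]
knobtop [0.4808 0.0101 0.15  ]
```

```bash
cat >> h.py <<'E'
from scipy.spatial.transform import Rotation as Ro
Q=[0.4973,0.1047,1.3979]
def W(x,y,z):
    c,s=np.cos(Q[2]),np.sin(Q[2]); return np.array([Q[0]+c*x/1e3-s*y/1e3,Q[1]+s*x/1e3+c*y/1e3,z/1e3])
def rowto(tgt,yaw=None):
    "row from the present pose to a world TCP, tool down, tool y at angle yaw (deg)"
    s=ctrl.get_state(); R=Ro.from_quat(s["tcp_rot"]); d=R.inv().apply(np.array(tgt)-s["eef_pos"])*1e3
    t=[0,0,0]
    if yaw is not None:
        y=np.radians(yaw); Y=np.array([np.cos(y),np.sin(y),0]); Z=np.array([0,0,-1.]); X=np.cross(Y,Z)
        t=np.degrees((R.inv()*Ro.from_matrix(np.c_[X,Y,Z])).as_rotvec())
    print(np.round(t,1),np.round(d,1))
E
python3 - <<'E'
from h import *
rowto([.40,.25,.25],10); 
rowto(W(-96,34,250),-9.9)
E
```

```text
[-0.   0.  62.1] [-303.7 -314.     3.3]
[-0.  0. 82.] [-420.7 -522.1    3.3]
```

The rows are not in the units I measure in: shifts go in shares of 0.75 m and turns go in shares of 90 degrees. I convert before sending: -314 mm / 750 = -0.4187, -250 mm / 750 = -0.3333, 62 degrees / 90 = 0.6889.

>>> {"name": "send_rows", "arguments": {"rows": "0 0 0.1111 -0.0533 -0.056 0 1;0 0 0.2222 -0.1067 -0.112 0 1;0 0 0.3333 -0.16 -0.168 0 1;0 0 0.4444 -0.2133 -0.224 0 1;0 0 0.5556 -0.2667 -0.28 0 1;0 0 0.6444 -0.32 -0.3333 0 1;0 0 0.6889 -0.3733 -0.3867 0 1;0 0 0.6889 -0.4053 -0.4187 0 1"}}

```text
time: 2.3
eef_pos: [0.4012, 0.2479, 0.2537]
tcp_rot: [0.643, 0.766, 0.0, 0.0]
contact_force: [1.2, -0.2, -0.8]
opening: 1.001
finger_force: 0.0
```

```bash
python3 - <<'E'
from h import *
rowto(W(-97,34,250),-9.9); rowto(W(-97,34,142),-9.9)
E
```

```text
[ 0.1 -0.  19.8] [-237.3    5.1    3.7]
[ 0.1 -0.  19.8] [-237.3    5.   111.7]
```

To row units: -237 mm / 750 = -0.316, -215 mm / 750 = -0.2867, 20 degrees / 90 = 0.2222.

>>> {"name": "send_rows", "arguments": {"rows": "0 0 0.0556 -0.0733 0.0013 0.0013 1;0 0 0.1333 -0.1467 0.0027 0.0027 1;0 0 0.2222 -0.22 0.0053 0.004 1;0 0 0.2222 -0.2867 0.0067 0.004 1;0 0 0.2222 -0.316 0.0067 0.0053 1;0 0 0.2222 -0.316 0.0067 0.04 1;0 0 0.2222 -0.316 0.0067 0.0733 1;0 0 0.2222 -0.316 0.0067 0.0733 1"}}

```text
time: 3.3
eef_pos: [0.4453, 0.0176, 0.1964]
tcp_rot: [0.766, 0.643, -0.001, -0.002]
contact_force: [-0.4, 0.7, -0.2]
opening: 0.999
finger_force: 0.0
```

```bash
python3 - <<'E'
from h import *
rowto(W(-97,34,142),-9.9)
P=[ctrl.read_camera(n) for n in("scene","top")]
hi=[cv2.resize(P[0]["color"][150:270,190:290,::-1],(400,480),interpolation=2),cv2.resize(P[1]["color"][170:290,210:310,::-1],(400,480),interpolation=2)]
cv2.imwrite("pics/c2.png",np.hstack(hi))
E
```

```text
[-0.3 -0.  -0. ] [-2.2  2.5 54.4]
```

View pics/c2.png

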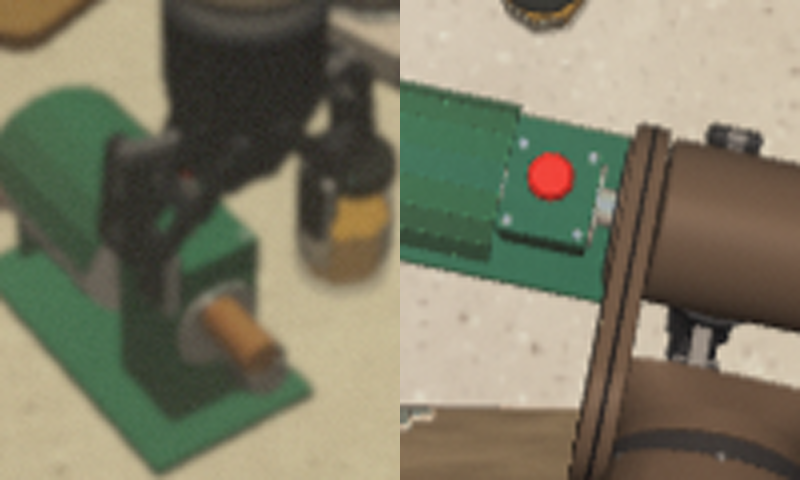

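The open fingers straddle the knob (scene crop about (240,330)), with the head clear in the top view. Now I descend and narrow the fingers around the knob.

To row units: 54 mm / 750 = 0.072, 40 mm / 750 = 0.0533.

>>> {"name": "send_rows", "arguments": {"rows": "0 0 0 -0.0027 0.0027 0.0267 1;0 0 0 -0.0027 0.0027 0.0533 1;0 0 0 -0.0027 0.0027 0.072 0.5;0 0 0 -0.0027 0.0027 0.072 0;0 0 0 -0.0027 0.0027 0.072 -0.2;0 0 0 -0.0027 0.0027 0.072 -0.3;0 0 0 -0.0027 0.0027 0.072 -0.3;0 0 0 -0.0027 0.0027 0.072 -0.3", "grip_force": 20}}

```text
time: 4.4
eef_pos: [0.4485, 0.0151, 0.1446]
tcp_rot: [0.766, 0.643, 0.0, 0.0]
contact_force: [-0.1, -0.4, 0.1]
opening: 0.351
finger_force: 0.0
```

To row units: 20 mm / 750 = 0.0267, 18 mm / 750 = 0.024.

>>> {"name": "send_rows", "arguments": {"rows": "0 0 0 0 0.0053 0 -0.3;0 0 0 0 0.0107 0 -0.3;0 0 0 0 0.016 0 -0.3;0 0 0 0 0.02 0 -0.3;0 0 0 0 0.024 0 -0.3;0 0 0 0 0.0267 0 -0.3"}}

```text
time: 5.15
eef_pos: [0.4683, 0.0117, 0.1443]
tcp_rot: [0.766, 0.643, 0.0, 0.0]
contact_force: [0.0, 1.0, 1.1]
opening: 0.347
finger_force: 0.5
```

To row units: 8 mm / 750 = 0.0107, 6 mm / 750 = 0.008.

>>> {"name": "send_rows", "arguments": {"rows": "0 0 0 0 0.0027 0 -0.3;0 0 0 0 0.0053 0 -0.3;0 0 0 0 0.008 0 -0.3;0 0 0 0 0.0107 0 -0.3"}}

```text
time: 5.65
eef_pos: [0.476, 0.0103, 0.1444]
tcp_rot: [0.766, 0.643, 0.0, 0.0]
contact_force: [-0.5, -0.4, 0.6]
opening: 0.347
finger_force: 0.4
```

To row units: 8 mm / 750 = 0.0107, 6 mm / 750 = 0.008.

>>> {"name": "send_rows", "arguments": {"rows": "0 0 0 0 0.0027 0 -0.3;0 0 0 0 0.0053 0 -0.3;0 0 0 0 0.008 0 -0.3;0 0 0 0 0.0107 0 -0.3"}}

```text
time: 6.15
eef_pos: [0.4839, 0.0089, 0.1443]
tcp_rot: [0.766, 0.643, 0.0, 0.0]
contact_force: [0.2, -0.4, 0.0]
opening: 0.35
finger_force: 0.3
```

```bash
cat > look.py <<'E'
from h import *
import sys
P=[ctrl.read_camera(n) for n in("scene","top")]
for p in P:
    for t in("pin_head","crank_knob"):
        for d in ctrl.look_for(p,t)[:1]: w=toworld(p,d["position"]); print(t,round(d["p"],2),w.round(4))
hi=[cv2.resize(P[0]["color"][150:270,190:290,::-1],(400,480),interpolation=2),cv2.resize(P[1]["color"][170:290,210:310,::-1],(400,480),interpolation=2)]
cv2.imwrite(sys.argv[1],np.hstack(hi))
E
python3 look.py pics/c3.png
```

```text
pin_head 0.74 [0.4907 0.1027 0.1839]
crank_knob 0.58 [ 4.738e-01 -1.000e-04  1.498e-01]
pin_head 0.46 [0.489  0.1077 0.1881]
```

View pics/c3.png

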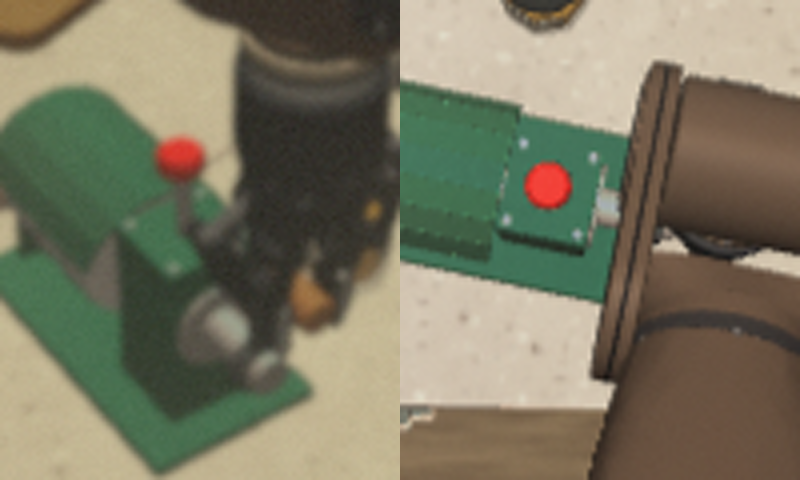

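The knob has moved upright with the fingers. The red head has shifted slightly towards the robot (top crop from (551,176) to (548,185)), so I'll measure it.

```bash
cat > head.py <<'E'
from h import *
P={n:ctrl.read_camera(n) for n in("scene","top")}
u={}
for n,p in P.items():
    c=p["color"].astype(int); m=((c[:,:,0]>110)&(c[:,:,1]<80)&(c[:,:,2]<85)&(c[:,:,0]>2*c[:,:,1])).astype(np.uint8)
    m[:,400:]=0;m[:150]=0;m[260:]=0
    k,l,st,ce=cv2.connectedComponentsWithStats(m); i=1+np.argmax(st[1:,4]); u[n]=ce[i]; print(n,ce[i].round(2),st[i])
H=tri(P["scene"],u["scene"],P["top"],u["top"]); d=H[:2]-Q[:2]; c,s=np.cos(Q[2]),np.sin(Q[2])
print("head",H.round(4),"in grater mm",((c*d[0]+s*d[1])*1e3).round(1),((-s*d[0]+c*d[1])*1e3).round(1))
E
cat > head0.py <<'E'
exec(open('head.py').read().replace('ctrl.read_camera(n)','dict(ctrl.read_camera(n),color=cv2.imread(f"pics/{n}0.png")[:,:,::-1])'))
E
python3 head0.py; python3 head.py; python3 -c "from h import *;print(ctrl.get_state())"|tail -3
```

```text
scene [236.92 187.95] [232 184  11   8  65]
top [247.11 213.66] [242 208  11  12 104]
head [0.4979 0.1049 0.1831] in grater mm 0.3 -0.5
scene [234.51 189.25] [229 185  12   9  71]
top [246.5 216. ] [241 211  12  11 104]
head [0.4923 0.1064 0.1819] in grater mm 0.8 5.2
        1.03152988e+00, -1.84159903e-02]), 'dq': array([-1.56758926e-03, -9.37255192e-04,  4.00031950e-05, -4.15707590e-04,
        2.25557198e-03,  3.44979631e-04]), 'joint_efforts': array([ 7.73986085e-05, -2.52857298e+01, -2.59687060e+01, -2.45884320e-05,
       -7.47961858e-04, -2.18581027e-05]), 'eef_pos': array([0.48376217, 0.00895342, 0.14431907]), 'tcp_rot': array([7.65603092e-01, 6.43313223e-01, 2.82954432e-05, 3.32499263e-05]), 'contact_force': array([ 0.01297712, -0.39458897, -0.10287312]), 'wrist_torque': array([0.05178878, 0.02701444, 0.0170467 ]), 'finger_force': 0.0, 'opening': 0.3497709295885853}
```

The head leans about 5 mm from drag and hasn't dropped yet. I'll continue slowly.

To row units: 6 mm / 750 = 0.008, 1.5 mm / 750 = 0.002.

>>> {"name": "send_rows", "arguments": {"rows": "0 0 0 0 0.002 0 -0.3;0 0 0 0 0.004 0 -0.3;0 0 0 0 0.006 0 -0.3;0 0 0 0 0.008 0 -0.3"}}

```text
time: 7.15
eef_pos: [0.4898, 0.0079, 0.1443]
tcp_rot: [0.766, 0.643, -0.0, -0.0]
contact_force: [-0.7, 0.1, -0.4]
opening: 0.352
finger_force: 0.2
```

```bash
python3 head.py
```

```text
scene [237.2  188.74] [232 185  11   8  66]
top [247.46 213.31] [242 208  12  12 107]
head [0.4987 0.1044 0.1808] in grater mm -0.1 -1.4
```

To row units: 4.5 mm / 750 = 0.006, 3 mm / 750 = 0.004.

>>> {"name": "send_rows", "arguments": {"rows": "0 0 0 0 0.002 0 -0.3;0 0 0 0 0.004 0 -0.3;0 0 0 0 0.006 0 -0.3"}}

```text
time: 7.62
eef_pos: [0.4942, 0.0071, 0.1443]
tcp_rot: [0.766, 0.643, -0.0, -0.0]
contact_force: [-1.0, -0.3, -0.8]
opening: 0.349
finger_force: 0.2
```

```bash
python3 head.py
```

```text
scene [237.31 190.49] [232 187  11   8  68]
top [247.1  213.39] [242 208  11  12 100]
head [0.4993 0.105  0.1752] in grater mm 0.7 -1.9
```

The pin has dropped about 7 mm. Next I push gently to the catch.

To row units: 4 mm / 750 = 0.0053, 3 mm / 750 = 0.004.

>>> {"name": "send_rows", "arguments": {"rows": "0 0 0 0 0.002 0 -0.3;0 0 0 0 0.004 0 -0.3;0 0 0 0 0.0053 0 -0.3"}}

```text
time: 8.1
eef_pos: [0.4981, 0.0065, 0.1442]
tcp_rot: [0.766, 0.643, -0.0, -0.0]
contact_force: [-0.8, 0.1, -0.8]
opening: 0.349
finger_force: 0.3
```

To row units: 3 mm / 750 = 0.004, 1.5 mm / 750 = 0.002.

>>> {"name": "send_rows", "arguments": {"rows": "0 0 0 0 0.002 0 -0.3;0 0 0 0 0.004 0 -0.3"}}

```text
time: 8.35
eef_pos: [0.5011, 0.006, 0.1443]
tcp_rot: [0.766, 0.643, -0.0, -0.0]
contact_force: [0.0, 0.5, 0.1]
opening: 0.347
finger_force: 0.3
```

To row units: 3 mm / 750 = 0.004, 1.5 mm / 750 = 0.002.

>>> {"name": "send_rows", "arguments": {"rows": "0 0 0 0 0.002 0 -0.3;0 0 0 0 0.004 0 -0.3"}}

```text
time: 8.6
eef_pos: [0.5041, 0.0054, 0.1443]
tcp_rot: [0.766, 0.643, -0.0, -0.0]
contact_force: [-0.5, -0.5, -0.3]
opening: 0.352
finger_force: 0.3
```

>>> {"name": "send_rows", "arguments": {"rows": "0 0 0 0 0.0013 0 -0.3;0 0 0 0 0.0027 0 -0.3"}}

```text
time: 8.85
eef_pos: [0.506, 0.0051, 0.1443]
tcp_rot: [0.766, 0.643, -0.0, -0.0]
contact_force: [-0.7, 0.0, -0.4]
opening: 0.353
finger_force: 0.3
```

```bash
python3 head.py
```

```text
scene [234.82 191.55] [230 188  11   9  76]
top [246.84 216.08] [242 211  11  11 101]
head [0.4927 0.1057 0.1757] in grater mm 0.2 4.7
```

To row units: 2 mm / 750 = 0.0027, 1 mm / 750 = 0.0013.

>>> {"name": "send_rows", "arguments": {"rows": "0 0 0 0 0.0013 0 -0.3;0 0 0 0 0.0027 0 -0.3"}}

```text
time: 9.2
eef_pos: [0.5079, 0.0047, 0.1443]
tcp_rot: [0.766, 0.643, -0.0, -0.0]
contact_force: [-0.6, 0.7, -0.5]
opening: 0.349
finger_force: 0.3
```

To row units: 1.5 mm / 750 = 0.002, 1 mm / 750 = 0.0013.

>>> {"name": "send_rows", "arguments": {"rows": "0 0 0 0 0.0013 0 -0.3;0 0 0 0 0.002 0 -0.3"}}

```text
time: 9.45
eef_pos: [0.5095, 0.0044, 0.1443]
tcp_rot: [0.766, 0.643, -0.0, -0.0]
contact_force: [-0.8, -0.5, -0.8]
opening: 0.348
finger_force: 0.3
```

```bash
python3 head.py
```

```text
scene [234.73 191.66] [230 188  11   9  73]
top [246.84 216.08] [242 211  11  11 101]
head [0.4926 0.1058 0.1754] in grater mm 0.3 4.8
```

To row units: 2 mm / 750 = 0.0027, 1 mm / 750 = 0.0013.

>>> {"name": "send_rows", "arguments": {"rows": "0 0 0 0 0.0013 0 -0.3;0 0 0 0 0.0027 0 -0.3"}}

```text
time: 9.8
eef_pos: [0.5112, 0.0042, 0.1442]
tcp_rot: [0.766, 0.643, -0.0, -0.0]
contact_force: [-1.2, -0.4, -1.1]
opening: 0.353
finger_force: 0.6
```

To row units: 2 mm / 750 = 0.0027, 1 mm / 750 = 0.0013.

>>> {"name": "send_rows", "arguments": {"rows": "0 0 0 0 0.0013 0 -0.3;0 0 0 0 0.0027 0 -0.3"}}

```text
time: 10.05
eef_pos: [0.5127, 0.0039, 0.1438]
tcp_rot: [0.766, 0.643, -0.001, -0.001]
contact_force: [-2.3, -0.3, -1.9]
opening: 0.348
finger_force: 1.4
```

To row units: 1.5 mm / 750 = 0.002, 1 mm / 750 = 0.0013.

>>> {"name": "send_rows", "arguments": {"rows": "0 0 0 0 0.0013 0 -0.3;0 0 0 0 0.002 0 -0.3"}}

```text
time: 10.3
eef_pos: [0.5138, 0.0037, 0.1435]
tcp_rot: [0.766, 0.643, -0.001, -0.001]
contact_force: [-5.2, -0.1, -3.1]
opening: 0.347
finger_force: 2.2
```

```bash
python3 head.py
```

```text
scene [234.29 191.85] [229 188  11   9  78]
top [246.82 216.5 ] [241 211  12  12 101]
head [0.4916 0.1059 0.1755] in grater mm 0.2 5.9
```

To row units: 1.5 mm / 750 = 0.002, 1 mm / 750 = 0.0013.

>>> {"name": "send_rows", "arguments": {"rows": "0 0 0 0 0.0013 0 -0.3;0 0 0 0 0.002 0 -0.3"}}

```text
time: 10.65
eef_pos: [0.5149, 0.0036, 0.1433]
tcp_rot: [0.766, 0.643, -0.001, -0.002]
contact_force: [-6.9, 0.1, -2.1]
opening: 0.351
finger_force: 3.1
```

It has caught at about 7 N. I'll ease off, open and lift.

To row units: -6 mm / 750 = -0.008, -5 mm / 750 = -0.0067.

>>> {"name": "send_rows", "arguments": {"rows": "0 0 0 0 -0.004 0 -0.3;0 0 0 0 -0.0067 0 -0.2;0 0 0 0 -0.008 0 0.2;0 0 0 0 -0.008 0 0.6;0 0 0 0 -0.008 0 0.6"}}

```text
time: 11.28
eef_pos: [0.5108, 0.0042, 0.1447]
tcp_rot: [0.766, 0.643, 0.0, 0.001]
contact_force: [-0.5, -0.2, -1.2]
opening: 0.797
finger_force: 0.0
```

```bash
python3 head.py; python3 -c "
from h import *
rowto(W(-97,-27,235),-9.9);rowto(W(0,0,235),-9.9)"
```

```text
scene [234.46 191.55] [230 188  10   8  71]
top [246.69 216.31] [241 211  12  12 102]
head [0.4921 0.1061 0.1759] in grater mm 0.5 5.4
[ 0.  0. -0.] [ -0.3  -3.3 -90.5]
[ 0.  0. -0.] [ 96.7 -30.4 -90.5]
```

To row units: 97 mm / 750 = 0.1293, -90 mm / 750 = -0.12.

>>> {"name": "send_rows", "arguments": {"rows": "0 0 0 0 -0.004 -0.04 0.6;0 0 0 0 -0.004 -0.08 0.6;0 0 0 0 -0.004 -0.12 0;0 0 0 0.0667 -0.02 -0.12 -1;0 0 0 0.1293 -0.0373 -0.12 -1;0 0 0 0.1293 -0.0373 -0.12 -1;0 0 0 0.1293 -0.0373 -0.12 -1;0 0 0 0.1293 -0.0373 -0.12 -1"}}

```text
time: 12.38
eef_pos: [0.4997, 0.1037, 0.2342]
tcp_rot: [0.766, 0.643, -0.0, 0.0]
contact_force: [-0.5, -0.6, 0.8]
opening: 0.001
finger_force: 0.0
```

```bash
python3 look.py pics/c4.png; python3 -c "
from h import *
rowto(W(0,4,200),-9.9)"
```

```text
crank_knob 0.58 [0.5008 0.0263 0.1408]
[-0.   0.  -0.1] [ 0.1 -6.4 34.3]
```

View pics/c4.png

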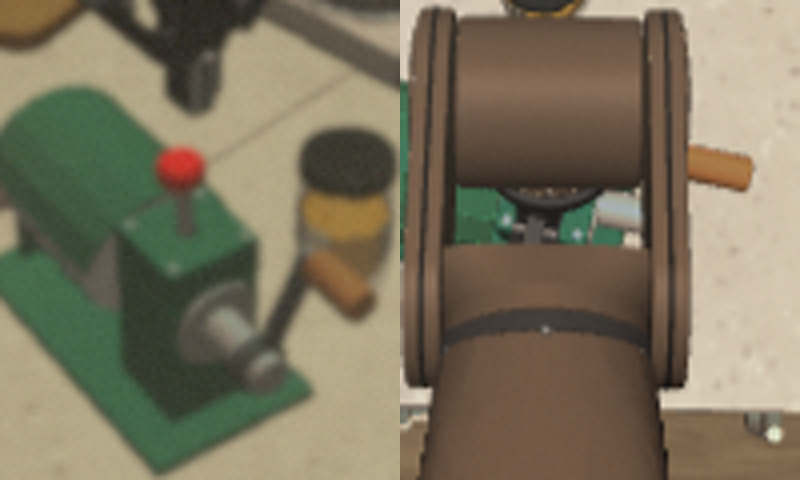

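The shut fingertips are above the head (scene crop (190,100) against the head at (180,168)), the crank is over and the jar is untouched. Next I centre on the head and press.

>>> {"name": "send_rows", "arguments": {"rows": "0 0 0 0 -0.008 0.0107 -1;0 0 0 0 -0.008 0.024 -1;0 0 0 0 -0.008 0.0333 -1;0 0 0 0 -0.008 0.0373 -1;0 0 0 0 -0.008 0.04 -1;0 0 0 0 -0.008 0.042 -1"}}

```text
time: 13.42
eef_pos: [0.4941, 0.1057, 0.2033]
tcp_rot: [0.766, 0.643, 0.0, 0.0]
contact_force: [-0.1, 0.3, 2.9]
opening: 0.0
finger_force: 1.3
```

To row units: 3 mm / 750 = 0.004, 1.5 mm / 750 = 0.002.

>>> {"name": "send_rows", "arguments": {"rows": "0 0 0 0 0 0.002 -1;0 0 0 0 0 0.004 -1"}}

```text
time: 13.68
eef_pos: [0.4944, 0.1057, 0.2009]
tcp_rot: [0.766, 0.643, 0.001, 0.001]
contact_force: [0.6, 0.2, 4.6]
opening: 0.001
finger_force: 2.1
```

To row units: 4 mm / 750 = 0.0053, 2 mm / 750 = 0.0027.

>>> {"name": "send_rows", "arguments": {"rows": "0 0 0 0 0 0.0027 -1;0 0 0 0 0 0.0053 -1"}}

```text
time: 13.92
eef_pos: [0.4941, 0.1057, 0.1964]
tcp_rot: [0.766, 0.643, 0.001, 0.001]
contact_force: [0.4, -0.1, 4.3]
opening: 0.001
finger_force: 2.0
```

```bash
python3 - <<'E'
from h import *
p=ctrl.read_camera("scene"); c=p["color"].astype(int); m=((c[:,:,0]>110)&(c[:,:,0]>2*c[:,:,1])&(c[:,:,1]<80)&(c[:,:,2]<85)).astype(np.uint8); m[:150]=0;m[260:]=0;m[:,400:]=0
k,l,st,ce=cv2.connectedComponentsWithStats(m); i=1+np.argmax(st[1:,4]); print(ce[i],st[i]); print(ctrl.get_state()["contact_force"])
cv2.imwrite("pics/c5.png",cv2.resize(p["color"][150:270,190:290,::-1],(500,600),interpolation=2))
E
```

```text
[234.35714286 194.73214286] [230 191  11   8  56]
[ 1.191563   -0.31729886  1.82675495]
```

View pics/c5.png

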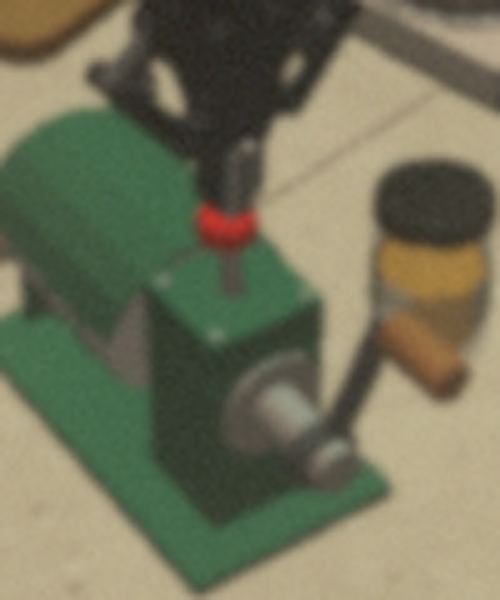

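The fingertips rest on the head (228,228) and it's going down. I'll continue.

To row units: 12 mm / 750 = 0.016, 9 mm / 750 = 0.012.

>>> {"name": "send_rows", "arguments": {"rows": "0 0 0 0 0.0007 0.004 -1;0 0 0 0 0.0013 0.008 -1;0 0 0 0 0.0013 0.012 -1;0 0 0 0 0.002 0.016 -1"}}

```text
time: 14.48
eef_pos: [0.4956, 0.1054, 0.184]
tcp_rot: [0.766, 0.643, 0.0, 0.0]
contact_force: [1.4, 0.1, 4.3]
opening: -0.003
finger_force: 2.3
```

To row units: 12 mm / 750 = 0.016, 9 mm / 750 = 0.012.

>>> {"name": "send_rows", "arguments": {"rows": "0 0 0 0 0.0007 0.004 -1;0 0 0 0 0.0013 0.008 -1;0 0 0 0 0.0013 0.012 -1;0 0 0 0 0.0013 0.016 -1"}}

```text
time: 14.98
eef_pos: [0.4963, 0.1053, 0.1717]
tcp_rot: [0.766, 0.643, 0.0, 0.0]
contact_force: [2.0, 0.1, 4.0]
opening: 0.006
finger_force: 2.1
```

Another 10 mm remains; I'll slow down for the seat.

To row units: 9 mm / 750 = 0.012, 8 mm / 750 = 0.0107.

>>> {"name": "send_rows", "arguments": {"rows": "0 0 0 0 0 0.0027 -1;0 0 0 0 0 0.0053 -1;0 0 0 0 0 0.008 -1;0 0 0 0 0 0.0107 -1;0 0 0 0 0 0.012 -1"}}

```text
time: 15.6
eef_pos: [0.4957, 0.1053, 0.1624]
tcp_rot: [0.766, 0.643, -0.0, -0.0]
contact_force: [2.0, -0.1, 5.1]
opening: -0.003
finger_force: 2.7
```

To row units: 2 mm / 750 = 0.0027, 1 mm / 750 = 0.0013.

>>> {"name": "send_rows", "arguments": {"rows": "0 0 0 0 0 0.0013 -1;0 0 0 0 0 0.0027 -1;0 0 0 0 0 0.0027 -1"}}

```text
time: 15.98
eef_pos: [0.4962, 0.1053, 0.162]
tcp_rot: [0.766, 0.643, -0.0, -0.0]
contact_force: [-0.2, 0.2, 9.4]
opening: 0.005
finger_force: 4.5
```

To row units: 4 mm / 750 = 0.0053, 2 mm / 750 = 0.0027.

>>> {"name": "send_rows", "arguments": {"rows": "0 0 0 0 0 0.0027 -1;0 0 0 0 0 0.0053 -1;0 0 0 0 0 0.0053 -1"}}

```text
time: 16.35
eef_pos: [0.4964, 0.1053, 0.1619]
tcp_rot: [0.765, 0.644, -0.001, -0.0]
contact_force: [-8.7, -1.3, 26.2]
opening: 0.005
finger_force: 13.2
```

To row units: 120 mm / 750 = 0.16, 90 mm / 750 = 0.12.

>>> {"name": "send_rows", "arguments": {"rows": "0 0 0 0 0 -0.0053 -1;0 0 0 0 0 -0.02 -1;0 0 0 0 0 -0.0533 -1;0 0 0 0 0 -0.1 -1;0 0 0 0.12 0.0267 -0.1133 -1;0 0 0 0.16 0.0267 -0.1133 -1;0 0 0 0.16 0.0267 -0.1133 -1;0 0 0 0.16 0.0267 -0.1133 -1"}}

```text
time: 17.35
eef_pos: [0.5353, 0.2199, 0.2403]
tcp_rot: [0.765, 0.644, -0.002, -0.001]
contact_force: [-0.1, 0.1, 0.7]
opening: -0.004
finger_force: 0.0
```

```bash
python3 head.py; python3 look.py pics/c6.png
```

```text
scene [236.12 204.77] [231 201  11   9  75]
top [247.05 216.87] [242 212  11  11  94]
head [0.495  0.1051 0.137 ] in grater mm 0.0 2.4
pin_head 0.57 [0.489  0.1035 0.143 ]
crank_knob 0.77 [0.4925 0.0246 0.1414]
pin_head 0.72 [0.6434 0.1104 0.0924]
crank_knob 0.75 [0.4984 0.0232 0.153 ]
```

View pics/c6.png

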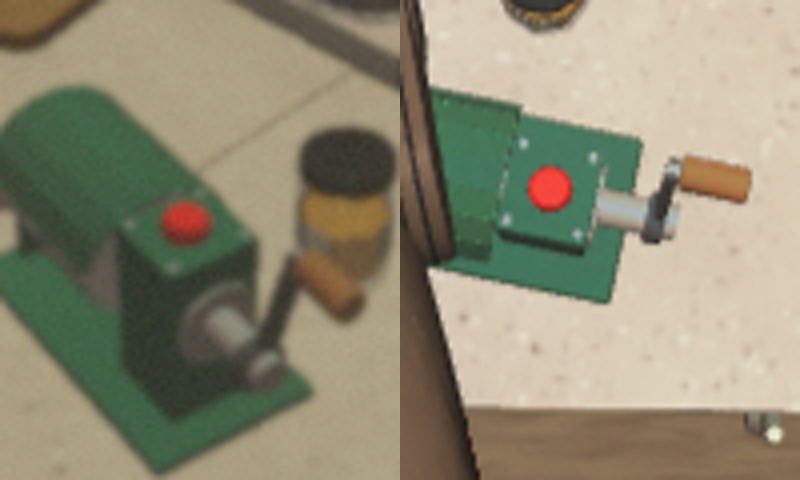

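The head sits flush on the housing (scene crop (187,222)), with the jar untouched and the arm clear.

```bash
python3 -c "
from plant import ctrl
print(ctrl.sign_off())"
```

```text
the job is handed in; nothing more can be done
None
```

The crank is over the top and caught at about 7 N, the pin is pressed home with its head flush at about 140 mm, the arm is clear, and the job was handed in at about 17.5 s; I aimed to keep clear of the jar, garlic and mug but only re-checked the jar in the images.

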